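# Dock the coaster and bring the pepper mill round

### The arm

A 6-joint arm with a two-finger parallel gripper is mounted at the origin on a cart in front of the work surface, level with it; the furniture and walls round the work are solid. World frame = base frame: x ahead of the robot, y to its left, z up, the work surface at z = 0. Lengths are in m, angles in rad, forces in N, time in s.
With the tool pointing down it reaches from about 0.375 to 0.9 m from the base axis. Payload 3.1 kg.
Tool frame: the origin (TCP) lies on the centre line of the jaws, within the pads' length; the fingertips stand 11 mm ahead of it and the grasp point (between the pads) lies 8 mm behind it; z points along the fingers, y is the line along which they close (so a half turn about z gives the same grasp; the last joint's range is limited). The gripper opens to 87 mm and grips with 3 to 60 N. Pads are 19 mm wide; open, the fingers measure 117 mm over their backs; the gripper's body (75 mm by 190 mm) begins 51 mm behind the grasp point.
Start: joints at [1.099, 0.527, 1.433, -0, 1.181, -0.178], TCP at [0.18, 0.598, 0.234] pointing down, gripper open.
Joint ranges: [-3.08, 3.08], [-0.75, 2.2], [0.22, 2.44], [-1.43, 4.57], [0, 2.65], [-2.85, 2.85]. Speed limits (rad/s): [2.79, 2.79, 3.14, 3.14, 3.14, 3.14].

### API

Orientations are given as a unit quaternion [w, x, y, z].
In Python, from plant import r, gripper_open, grasp, kin, optics, workorder, telemetry gives the robot as it stands. Calls block until the motion is done:
- r.move_to(position, orientation): joint-space move of the TCP to a pose.
- r.movel(position, max_speed=0.15, orientation=None, stop_force=None): straight line of the TCP; orientation=None keeps the orientation; max_speed is the mean speed in m/s. With stop_force (N) it stops when the force on the tool has changed by that much, and returns True; else False.
- r.set_joints(angles): joint-space move.
- gripper_open() and grasp(): open the fingers fully, or close them until they stop; the grip force is fixed at half the most.
- r.dwell(seconds).
- kin.solve_ik(position, orientation): joint angles nearest the present ones, or None.
- optics.read_camera(name): name is "scene" or "top" or "wrist"; returns a dict with "img" (400x640x3 uint8, red, green, blue), "range_z" (400x640 float32, m along the optical axis (not along the pixel's ray), 0 where there is no reading), "mtx" (3x3 intrinsics, pixels), "T" (4x4, takes a point from camera to world coordinates). Camera axes: x right, y down, z forward; pixel columns grow to the right and rows downward; lengths in m; the calibration is good to about 2 mm. A picture is of the moment at which its call begins.
A pose or a line that the arm cannot do raises r.MotionError and nothing moves.
- workorder.finish_job(): hands the job in; it is judged then, once.
Readings, each from a call of its own:
- telemetry.current_t(): time.
- telemetry.current_joint_pos(): joint angles.
- telemetry.current_qd(): joint speeds.
- telemetry.current_tau(): joint torques, N m.
- telemetry.current_eef_pos(): TCP position.
- telemetry.current_ee_rot(): TCP orientation.
- telemetry.current_wrist_force(): force on the tool from outside, world axes, zero at the start.
- telemetry.current_wrist_torque(): the same for the moment, N m.
- telemetry.current_opening(): opening from 0.0 (shut) to 1.0 (fully open).
- telemetry.current_finger_force(): force on a finger pad.
Only numpy, scipy, OpenCV 4.12 (cv2) and the standard library are available. Lean on these libraries where they do the work, as an engineer would, in place of code of your own. Each camera call takes 0.05 s, during which the arm holds its last target. There are 200 camera calls.

### The job

Slide the loose wooden coaster block up to the spice carousel so that its back side sits flush against the middle of the front side of the carousel's square base, with no gap, and let go of it. Then turn the carousel by the knob on top until the tall wooden pepper mill stands at the front, straight behind the coaster, and finish still gripping the knob, holding the turntable still there. Leave the cup, the tin and the salt shaker alone.

Things in the scene. Friction and masses are not known exactly. Their poses are not given: they have to be found in the camera images.
- plinth: the carousel's fixed base: a square wooden plinth 210 x 210 mm, 30 mm tall, that cannot move. Origin at the centre of its underside on the worktop, below the turning axis; x points from its front to its back, y to the left, z up, so its front side is the flat face at x = -105 mm, roughly towards the robot
- turntable (a joint): angle of the round wooden turntable (206 mm in diameter, rim top 52 mm above the worktop) about the vertical axis through the plinth's origin, rad, anticlockwise from above; at 0 and every full turn the mill is exactly at the front. No stops, friction about 0.05 N m, stays where it is left. Mill and four capped spice jars (tops at 148 mm) sit firmly in sockets on it and ride along
- knob_center (a point): centre, half-way up, of the round dark wooden knob on top of the turntable's central steel column, on the turning axis, 225 mm above the worktop; the knob turns with the turntable, is 36 mm in diameter and 30 mm tall (210 to 240 mm above the worktop); the steel column below it is 16 mm thick
- coaster: the loose coaster block, described under its centre; origin at the centre of its underside
- coaster_center (a point): centre of the loose wooden coaster block, 70 mm (x, front to back) x 60 mm (y, across) x 30 mm tall, about 0.15 kg, with a round cork inlay on its top, standing on the worktop in front of the plinth with a gap between; x points to its back side (the 60 mm wide one that faces the plinth), z up. When it is butted against the plinth its centre is 140 mm in front of the plinth's origin
- mill_center (a point): centre, half-way up, of the waisted turned-wood pepper mill, 58 mm in diameter, 150 mm tall (top 192 mm above the worktop), sitting firmly in its socket on the turntable, 62 mm from the turning axis; taller than the jars beside it; z upward
- mug_center (a point): small cup with a handle, 59 x 84 mm, 56 mm tall, on the worktop to the right; bystander; this point is 28 mm above its underside
- tin_center (a point): food tin, 58 mm in diameter, 72 mm tall, on the worktop to the left; bystander; centre, half-way up
- shaker_center (a point): glass salt shaker with a grey top, 44 mm in diameter, 90 mm tall, on the worktop to the right; bystander; centre, half-way up

How it is judged:
On the way:
1. the coaster block is flush against the middle of the plinth's front side (gap under 3 mm, square to it, within 15 mm of the middle) (x of coaster_center in the frame of plinth above -0.143 m and y of coaster_center in the frame of plinth between -0.015 and 0.015 m and angle between the x axis of coaster_center and the x axis of plinth, either way round below 0.06 rad and height (world z) of coaster_center between 0.012 and 0.018 m), for 0.2 s.
At the end, for the whole second after the job is handed in: Coaster flush at the middle of the plinth's front (gap < 3 mm, 0.06 rad, 15 mm off middle), let go; turntable still, mill within 12 mm of the centre line, > 35 mm in front of the axis; fingers hold the knob (> 2 N) (all of step 1 and y of mill_center in the frame of plinth between -0.012 and 0.012 m and x of mill_center in the frame of plinth below -0.035 m and velocity of joint turntable between -0.05 and 0.05 rad/s and contact force between the fingers and turntable above 2 N and distance between the grasp point and knob_center below 0.035 m and linear speed of coaster below 0.01 m/s and contact force between the fingers and coaster below 0.1 N); the arm keeps its last pose, push and grip.
It fails at once if the cup, tin or salt shaker is moved more than 20 mm (distance of any of mug_center, tin_center, shaker_center from where it was at the start of the episode above 0.02 m).
It also fails if it takes over 72 s, if anything falls off the work surface, if the arm or the gripper's body presses on something with over 40 N, if the wrist force passes 120 N, or if a joint passes its speed limit or range.

## Working session

There is one attempt and no reset: what is moved stays moved. The work goes in short steps, each a Python script; the robot and the scene stay as the last script left them, time stands still between calls to the robot, and variables do not carry over. Pictures are saved under pics/ and viewed, at most 10 in all, crops included, and the job is handed in when it is done.

```bash
mkdir -p pics; ls
python3 - <<'E'
from plant import *
import cv2,numpy as np
for n in ["scene","top"]:
    c=optics.read_camera(n); np.savez(f"/tmp/{n}.npz",**c)
    cv2.imwrite(f"pics/{n}0.png",c["img"][:,:,::-1]); print(n,c["mtx"].tolist(),c["T"].round(3).tolist())
print(telemetry.current_t(),telemetry.current_ee_rot())
E
```

```text
pics
scene [[365.84430482599356, 0.0, 320.02007784702135], [0.0, 365.84430482599356, 201.77167538161996], [0.0, 0.0, 1.0]] [[0.032, -0.714, 0.7, -0.104], [-0.999, -0.022, 0.022, 0.072], [-0.0, -0.7, -0.714, 0.876], [0.0, 0.0, 0.0, 1.0]]
top [[428.5672364662328, 0.0, 314.5814502983896], [0.0, 428.5672364662328, 201.1219260015838], [0.0, 0.0, 1.0]] [[-0.485, -0.822, 0.298, 0.215], [-0.875, 0.457, -0.162, 0.314], [-0.003, -0.339, -0.941, 1.394], [0.0, 0.0, 0.0, 1.0]]
0.1 [-2.89022532e-04  1.45863843e-01  9.89304213e-01 -9.11355356e-04]
```

View pics/scene0.png

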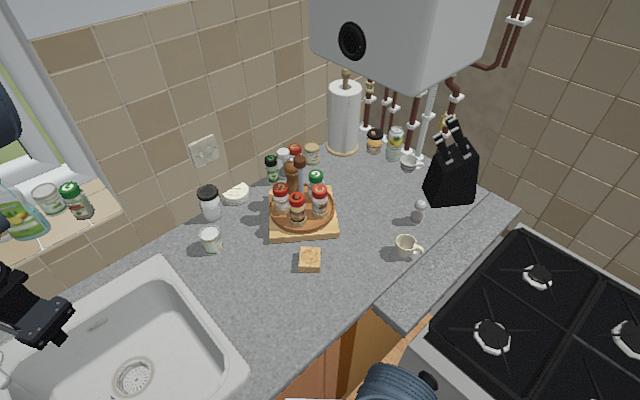

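View pics/top0.png

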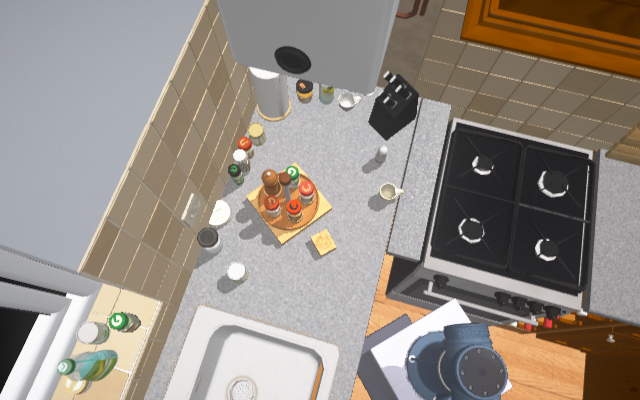

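The scene view shows the coaster at (310,258), the plinth around (303,215), the tin (210,240), the mug (405,245) and the shaker (418,210). In the top view the mill is at (271,180), back-left of the knob at about (285,180), and the coaster is at (323,242).

```bash
cat > h.py <<'E'
import numpy as np,cv2
def pts(c):
    v,u=np.mgrid[0:400,0:640]; z=c["range_z"]; K=c["mtx"]
    P=np.stack([(u-K[0,2])/K[0,0]*z,(v-K[1,2])/K[1,1]*z,z],-1)
    W=P@c["T"][:3,:3].T+c["T"][:3,3]; W[z==0]=np.nan; return W
def plane(c,uv,h):
    K=np.linalg.inv(c["mtx"]); d=np.c_[np.asarray(uv,float),np.ones(len(uv))]@K.T@c["T"][:3,:3].T
    o=c["T"][:3,3]; return o+d*((h-o[2])/d[:,2])[:,None]
def proj(c,p):
    R,t=c["T"][:3,:3],c["T"][:3,3]; q=(np.asarray(p)-t)@R@c["mtx"].T; return q[...,:2]/q[...,2:]
E
python3 - <<'E'
from h import *
for n in ["scene","top"]:
    c=dict(np.load(f"/tmp/{n}.npz")); W=pts(c)
    hsv=cv2.cvtColor(c["img"],cv2.COLOR_RGB2HSV)
    uv={"scene":[(310,258),(303,235),(210,240),(405,245),(418,210),(300,160)],"top":[(323,242),(283,237),(236,270),(388,192),(381,155),(286,178),(271,178)]}[n]
    for u,v in uv: print(n,u,v,W[v,u].round(3),hsv[v,u])
    m=((np.abs(W[...,2]-.03)<.008)&(hsv[...,1]>70)).astype(np.uint8)
    k,l,s,ce=cv2.connectedComponentsWithStats(m)
    for i in range(1,k):
        if s[i,4]<80: continue
        ys,xs=np.nonzero(l==i); 
        P=plane(c,np.c_[xs,ys],.03)[:,:2]
        print(s[i],ce[i].round(1),W[l==i][:,2].mean().round(4),cv2.minAreaRect((P*1000).astype(np.float32)))
# crops
    x0,y0=(200,130) if n=="scene" else (220,140)
    cv2.imwrite(f"pics/{n}1.png",cv2.resize(c["img"][y0:y0+150,x0:x0+200,::-1],None,fx=4,fy=4,interpolation=cv2.INTER_CUBIC))
E
```

```text
scene 310 258 [0.502 0.12  0.031] [ 17  97 189]
scene 303 235 [0.584 0.145 0.031] [ 19  90 182]
scene 210 240 [0.525 0.4   0.071] [ 98   7 149]
scene 405 245 [ 0.567 -0.157  0.017] [ 25  35 159]
scene 418 210 [ 0.665 -0.201  0.065] [ 30   5 141]
scene 300 160 [0.675 0.152 0.242] [ 11 140 126]
[270 214  69  26 658] [302.8 230.5] 0.0304 ((628.5696411132812, 145.1577911376953), (102.50995635986328, 205.75955200195312), 7.280490398406982)
[299 247  22  22 439] [309.6 257.2] 0.0309 ((505.1670837402344, 121.20480346679688), (72.11418151855469, 58.794639587402344), 1.791276454925537)
top 323 242 [0.508 0.125 0.036] [ 23 105 253]
top 283 237 [0.587 0.231 0.034] [ 23  98 252]
top 236 270 [0.553 0.409 0.074] [ 30   1 251]
top 388 192 [ 0.56  -0.163  0.008] [ 20  50 216]
top 381 155 [ 0.671 -0.193  0.07 ] [  0   2 125]
top 286 178 [0.684 0.154 0.24 ] [ 11 148 157]
top 271 178 [0.731 0.185 0.18 ] [ 15 160 198]
[468 104  31   9  83] [483. 108.] 0.0302 ((664.6346435546875, -636.3681030273438), (109.47218322753906, 15.916389465332031), 45.734310150146484)
[608 148  32  15 120] [623.2 156.1] 0.0295 ((267.82421875, -949.8729858398438), (106.40061950683594, 28.714479446411133), 37.23707962036133)
[247 186  85  58 726] [288.8 215.9] 0.0305 ((687.1834106445312, 157.25697326660156), (211.69081115722656, 211.48431396484375), 7.483150482177734)
[311 229  25  27 387] [323.  242.2] 0.0309 ((508.8528747558594, 124.10389709472656), (60.9761962890625, 70.27415466308594), 88.30628967285156)
```

View pics/scene1.png

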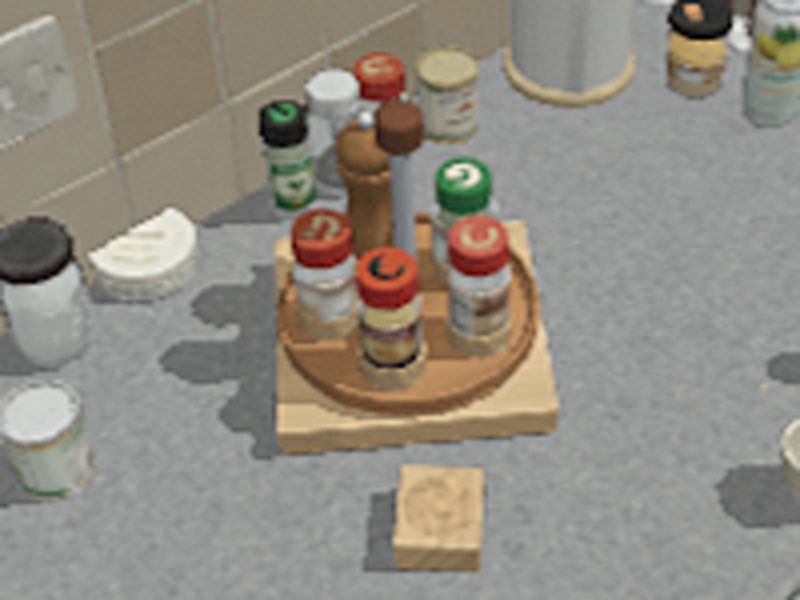

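View pics/top1.png

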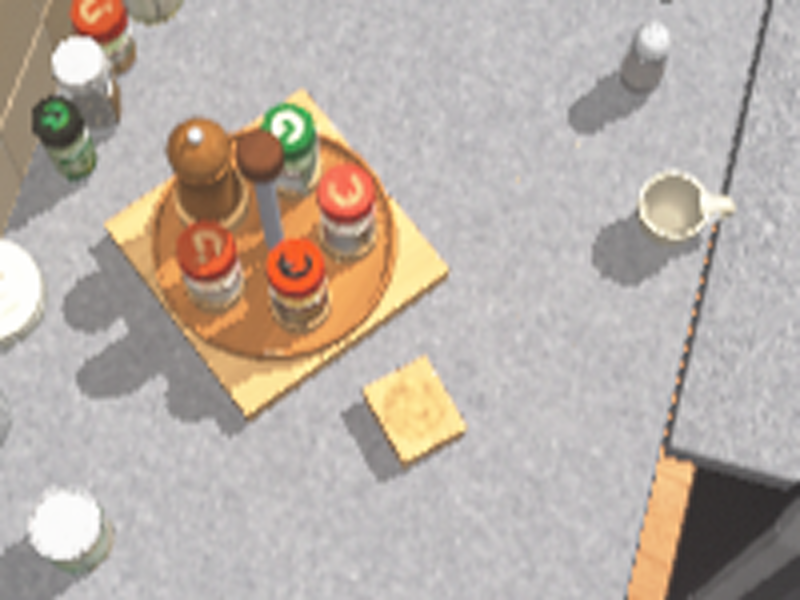

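The close-ups show the square plinth with its front left corner at (270,241) in the scene view. The coaster is roughly square to the robot. The mill's silver nub is at (291.5,160) in scene and (268.8,173.8) in top. Next I measure the knob and mill and check clearances.

Run:
```python
from h import *
from plant import kin
nub={"scene":(291.5,160),"top":(268.75,173.75)}
for n in ["scene","top"]:
    c=dict(np.load(f"/tmp/{n}.npz")); W=pts(c)
    near=np.hypot(W[...,0]-.685,W[...,1]-.155)<.05
    m=near&(W[...,2]>.234)&(W[...,2]<.25); ys,xs=np.nonzero(m)
    k=plane(c,np.c_[xs,ys],.24)[:,:2]
    print(n,"knob",m.sum(),k.mean(0),np.ptp(k,axis=0),cv2.minEnclosingCircle((k*1000).astype(np.float32)))
    q=plane(c,[nub[n]],.192)[0]; d=q[:2]-k.mean(0); print("mill",q,np.hypot(*d),np.degrees(np.arctan2(d[1],d[0])))
    # front face line: pixels of plinth top, front-most per y
    m=(abs(W[...,2]-.03)<.008)&(np.hypot(W[...,0]-.685,W[...,1]-.155)<.155)&(W[...,0]>.56)
    ys,xs=np.nonzero(m); P=plane(c,np.c_[xs,ys],.03)[:,:2]
    b=np.round((P[:,1]-.155)/.01).astype(int); E=np.array([P[b==i][P[b==i][:,0].argmin()] for i in range(-8,9)])
    f=np.polyfit(E[:,1],E[:,0],1); print("front x at y=.14",np.polyval(f,.14),"yaw deg",np.degrees(np.arctan(-f[0])))
    h=(W[...,2]>.3)&(W[...,2]<.75)&(np.hypot(W[...,0]-.6,W[...,1]-.15)<.3); print("tall",h.sum(),np.nanmin(W[h],axis=0) if h.any() else "")
```

```text
scene knob 90 [0.68394596 0.15357462] [0.03944085 0.03342223] ((683.9580688476562, 154.38406372070312), 20.020355224609375)
mill [0.73584661 0.1830431  0.192     ] 0.0596830766963631 29.58731704556848
front x at y=.14 0.579869274207605 yaw deg 7.547196755581475
tall 6570 [ 0.72328006 -0.12328611  0.30038703]
top knob 107 [0.68662332 0.15780885] [0.03380202 0.03434148] ((686.91015625, 158.20213317871094), 17.597064971923828)
mill [0.74153597 0.18634257 0.192     ] 0.06188353946278115 27.457299668926943
front x at y=.14 0.5842272352412663 yaw deg 7.960374024496144
tall 7936 [ 0.71636335 -0.12632463  0.40579101]
```

```bash
cat >> h.py <<'E'
AX=np.array([.685,.156]); YAW=.131
def q(yaw):  # tool down, closing line along the y axis of a frame at this yaw
    a=np.pi/2+yaw/2; return [0,float(np.cos(a)),float(np.sin(a)),0]
def at(p,yaw,dx,dy=0): 
    return np.array([p[0]+np.cos(yaw)*dx-np.sin(yaw)*dy,p[1]+np.sin(yaw)*dx+np.cos(yaw)*dy])
E
python3 - <<'E'
from h import *
from plant import *
c=dict(np.load("/tmp/scene.npz")); W=pts(c)
for r0 in (.1,.15,.2,.25):
    h=(W[...,2]>.26)&(np.hypot(W[...,0]-.685,W[...,1]-.156)<r0); print(r0,h.sum(),np.nanmin(W[h],axis=0) if h.any() else "")
g=[.507-.01,.1225]
r.move_to([*g,.16],q(0)); print(telemetry.current_t())
c=optics.read_camera("wrist"); cv2.imwrite("pics/w0.png",c["img"][:,:,::-1])
c=optics.read_camera("scene"); cv2.imwrite("pics/s2.png",c["img"][:,:,::-1])
W=pts(optics.read_camera("wrist"))
m=(abs(W[...,2]-.03)<.006)&(W[...,0]<.555)&(W[...,0]>.44)&(abs(W[...,1]-.12)<.08); P=W[m][:,:2]
print(m.sum(),cv2.minAreaRect((P*1000).astype(np.float32)),telemetry.current_t(),telemetry.current_joint_pos())
E
```

```text
0.1 0 
0.15 0 
0.2 0 
0.25 11136 [ 0.76432812 -0.08031419  0.26005216]
2.175
4651 ((508.2817077636719, 122.85660552978516), (60.21392822265625, 70.40276336669922), 89.86511993408203) 2.325 [ 2.45178771e-02  4.84890913e-01  1.78714507e+00  1.16674079e-04
  8.69368668e-01 -1.54767160e+00]
```

View pics/w0.png

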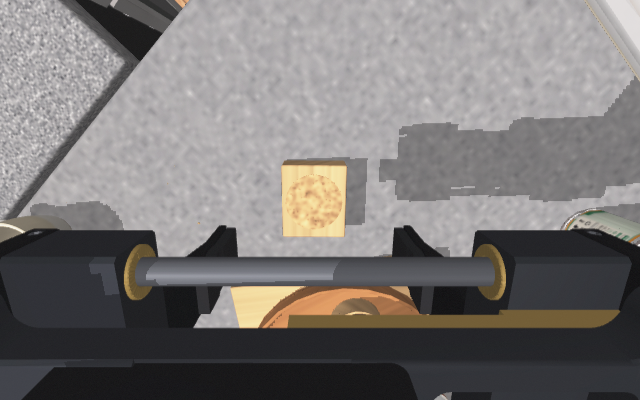

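View pics/s2.png

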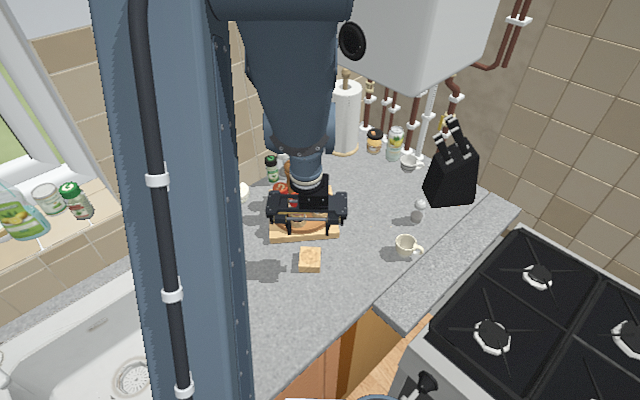

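The wrist view shows the coaster's top face square between the fingers at about (314,200). The scene view shows the gripper's long side lying across y and clear of the jars. The wrist measurement of (0.508, 0.123), yaw 0, agrees with the top camera, so I'll grip and slide.

```bash
sed -i 's/AX=np.array(\[.685,.156\])/AX=np.array([.6865,.157])/' h.py
python3 - <<'E'
from h import *
from plant import *
print(telemetry.current_eef_pos())
g=[.498,.123]; z=.018
r.movel([*g,.16],.1)
print(r.movel([*g,z],.1,stop_force=8), telemetry.current_eef_pos())
grasp(); print("open",telemetry.current_opening(),telemetry.current_finger_force(),telemetry.current_t())
s=at(AX,YAW,-.15-.015)
r.movel([*s,z],.06,q(YAW)); 
print(telemetry.current_wrist_force(),telemetry.current_t())
hit=r.movel([*at(AX,YAW,-.15+.012),z],.02,stop_force=10)
p=np.array(telemetry.current_eef_pos()); d=p[:2]-AX; print(hit,p,"along",d@[np.cos(YAW),np.sin(YAW)],telemetry.current_wrist_force(),telemetry.current_wrist_torque(),telemetry.current_opening(),telemetry.current_t())
E
```

```text
[0.49691934 0.12324547 0.16006821]
False [0.49843128 0.12303352 0.01853915]
open 0.6839482013529876 29.984611133113503 4.7333
[1.60856672 0.87651504 0.90959511] 5.35
True [0.52388299 0.13558114 0.01818076] along -0.1640215173619341 [-1.55143783 -0.62198827  4.23621397] [-0.03809935 -0.04933677 -0.08290799] 0.6897779552867791 5.825
```

The stop tripped early from sliding transients, since the measured force is small and there are 14 mm still to go. I'll continue after settling.

Run:
```python
from h import *
from plant import *
z=.018; u=np.array([np.cos(YAW),np.sin(YAW)])
r.dwell(.3)
for i in range(5):
    hit=r.movel([*at(AX,YAW,-.15+.012),z],.02,stop_force=12)
    p=np.array(telemetry.current_eef_pos()); r.dwell(.1); F=np.array(telemetry.current_wrist_force())
    print(hit,p.round(4),"along",((p[:2]-AX)@u).round(4),F.round(1),np.round(telemetry.current_wrist_torque(),2),telemetry.current_t())
    if -F[:2]@u>8 or not hit: break
W=pts(optics.read_camera("top")); c=optics.read_camera("wrist"); cv2.imwrite("pics/w1.png",c["img"][:,:,::-1])
```

```text
True [0.5384 0.138  0.0181] along -0.1494 [-0.4 -1.   4.5] [-0.05 -0.11  0.06] 7.1417
True [0.5385 0.138  0.0181] along -0.1493 [-1.5 -0.6  3.8] [ 0.04 -0.06 -0.03] 7.6
True [0.5386 0.138  0.018 ] along -0.1492 [-0.4  0.3  4.3] [-0.01 -0.09  0.  ] 8.0667
True [0.5387 0.1379 0.0179] along -0.1491 [-0.9 -0.4  3.5] [ 0.   -0.11  0.02] 8.5417
True [0.5388 0.1379 0.0179] along -0.1489 [-0.7 -0.   3.5] [-0.   -0.14  0.01] 9.025
```

Contact is at -0.149 against -0.150 expected. I'll release, rise and check.

```bash
cat > chk.py <<'E'
from h import *
from plant import *
def chk(n):
    c=optics.read_camera(n); W=pts(c)
    m=((abs(W[...,2]-.03)<.006)&(np.hypot(*(W[...,:2]-AX).transpose(2,0,1))<.2)&(cv2.cvtColor(c["img"],cv2.COLOR_RGB2HSV)[...,1]>60))
    P=W[m][:,:2]; R=np.array([[np.cos(YAW),np.sin(YAW)],[-np.sin(YAW),np.cos(YAW)]]); L=(P-AX)@R.T
    C=L[(L[:,0]<-.112)&(abs(L[:,1])<.06)]
    rows=[]
    for a in np.arange(-.170,-.111,.008):
        t=C[abs(C[:,0]-a)<.004][:,1]
        if len(t): rows.append((a,(t.min()+t.max())/2,np.ptp(t)))
    rows=np.array(rows); f=np.polyfit(rows[:,0],rows[:,1],1)
    pl=L[(abs(L[:,1])>.04)&(L[:,0]>-.115)&(L[:,0]<-.06)]
    E=[pl[abs(pl[:,1]-b)<.005][:,0].min() for b in (-.09,-.08,-.07,-.06,-.05,.05,.06,.07,.08,.09) if (abs(pl[:,1]-b)<.005).any()]
    print(n,"coaster x",C[:,0].min().round(4),"mid y",rows[:,1].mean().round(4),"width",rows[:,2].mean().round(4),"tilt",f[0].round(3),"plinth front",np.round(E,4),"plinth y",pl[:,1].min().round(4),pl[:,1].max().round(4))
    return c
E
python3 - <<'E'
from chk import *
gripper_open(); p=telemetry.current_eef_pos()
r.movel([p[0],p[1],.06],.1); b=at(p[:2],YAW,-.06); r.movel([*b,.26],.15)
print(telemetry.current_t())
chk("top"); chk("scene"); c=chk("wrist"); cv2.imwrite("pics/w2.png",c["img"][:,:,::-1])
E
```

```text
12.0167
top coaster x -0.1664 mid y -0.0155 width 0.0219 tilt 0.12 plinth front [-0.1043 -0.1044 -0.103  -0.1035] plinth y 0.059 0.1042
scene coaster x -0.1749 mid y -0.001 width 0.0557 tilt -0.032 plinth front [-0.1025 -0.1036 -0.1031 -0.104  -0.1058 -0.104  -0.1061 -0.105  -0.1051
 -0.1057] plinth y -0.1064 0.0994
wrist coaster x -0.1743 mid y 0.0008 width 0.0588 tilt -0.011 plinth front [-0.0693 -0.0692 -0.0684 -0.0696 -0.0693 -0.0695] plinth y -0.1057 0.1027
```

View pics/w2.png

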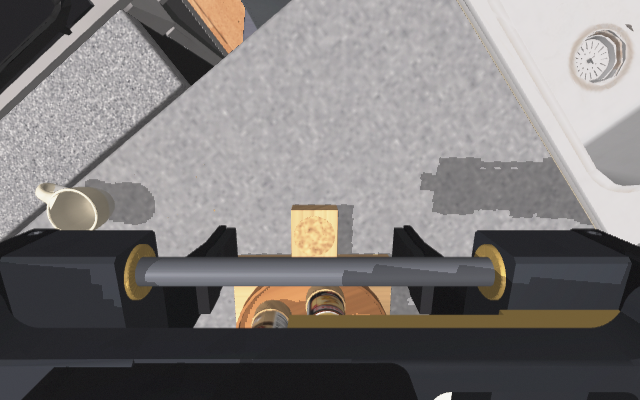

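The coaster front is at -0.1745, which is flush, with tilt about 0.01–0.03. It sits against the plinth edge near (314,255). I'll give it one gentle push with closed fingers to seat it, then go to the knob.

Run:
```python
from chk import *
u=np.array([np.cos(YAW),np.sin(YAW)])
grasp(); r.movel([*at(AX,YAW,-.212),.02],.2); r.dwell(.3)
for i in range(4):
    hit=r.movel([*at(AX,YAW,-.178),.02],.02,stop_force=10); p=np.array(telemetry.current_eef_pos()); print(hit,((p[:2]-AX)@u).round(4),telemetry.current_t())
    if not hit or (p[:2]-AX)@u>-.188: break
    r.dwell(.1)
r.movel([*at(AX,YAW,-.215),.02],.1); r.movel([*at(AX,YAW,-.215),.3],.25)
gripper_open(); print(telemetry.current_t())
chk("scene"); c=chk("wrist")
j0=telemetry.current_joint_pos()
for a in (0,.131,1,1.5,-1.2,-1.5): 
  print(a,kin.solve_ik([*AX,.217],q(a)))
```

```text
True -0.1861 16.7167
19.9333
scene coaster x -0.1746 mid y -0.0009 width 0.0554 tilt -0.011 plinth front [-0.1035 -0.1031 -0.1031 -0.1033 -0.104  -0.1034 -0.1059 -0.1037 -0.1054
 -0.1042] plinth y -0.1067 0.0995
wrist coaster x -0.1743 mid y 0.001 width 0.0586 tilt 0.012 plinth front [-0.1032 -0.1032 -0.1036 -0.1035 -0.1035 -0.1045 -0.1045 -0.1048 -0.105
 -0.1046] plinth y -0.1051 0.1018
0 [ 6.65494256e-02  6.54465154e-01  1.22955435e+00 -4.44089210e-16
  1.25757315e+00 -1.50424690e+00]
0.131 [ 6.65494256e-02  6.54465154e-01  1.22955435e+00 -4.44089210e-16
  1.25757315e+00 -1.63524690e+00]
1 [ 6.65494256e-02  6.54465154e-01  1.22955435e+00 -4.44089210e-16
  1.25757315e+00 -2.50424690e+00]
1.5 None
-1.2 [ 6.65494256e-02  6.54465154e-01  1.22955435e+00 -4.44089210e-16
  1.25757315e+00 -3.04246901e-01]
-1.5 [ 6.65494256e-02  6.54465154e-01  1.22955435e+00 -4.44089210e-16
  1.25757315e+00 -4.24690120e-03]
```

The coaster is seated. Now I'll grip the knob and turn it about +159° in one sweep of joint 6.

Run:
```python
from chk import *
a=-1.504-1.42
r.move_to([*AX,.30],q(a)); print(telemetry.current_joint_pos()[5],telemetry.current_t())
print(r.movel([*AX,.217],.08,stop_force=8))
grasp(); print(telemetry.current_opening(),telemetry.current_finger_force(),telemetry.current_wrist_force(),telemetry.current_t())
j=np.array(telemetry.current_joint_pos()); 
for d in (2.0,2.775):
    k=j.copy(); k[5]-=d; r.set_joints(k); print(telemetry.current_t(),telemetry.current_wrist_force(),telemetry.current_opening())
r.dwell(.3)
c=optics.read_camera("scene"); np.savez("/tmp/sc.npz",**c); t=optics.read_camera("top"); np.savez("/tmp/tp.npz",**t)
a=cv2.resize(c["img"][130:280,220:420,::-1],None,fx=2,fy=2); b=cv2.resize(t["img"][140:290,220:420,::-1],None,fx=2,fy=2)
cv2.imwrite("pics/k1.png",np.hstack([a,b])); print(telemetry.current_joint_pos(),telemetry.current_eef_pos(),telemetry.current_t())
```

```text
1.4195146694478362 22.6333
False
0.39635298109769496 29.997035964333918 [ 1.06462434 -4.63574878 -0.18229492] 24.7333
26.475 [ 3.28733127 -3.65944806 -1.76761269] 0.39894807945594246
27.2417 [ 4.20342319 -2.71412521 -2.67670135] 0.394357532493777
[ 0.06521458  0.65534084  1.2279385  -0.00183084  1.25379389 -1.35516146] [0.68864718 0.15569672 0.21693969] 27.6417
```

View pics/k1.png

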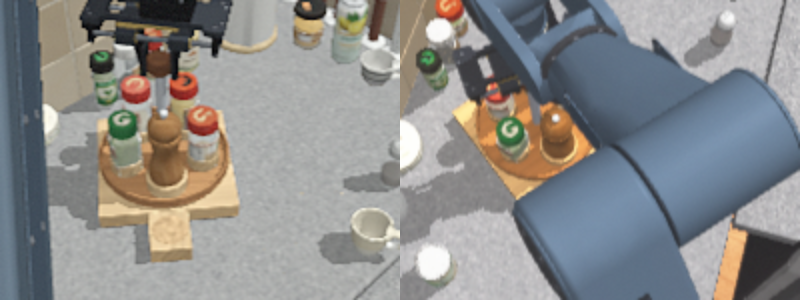

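The mill is at the front, straight behind the coaster, with its nub at scene (302.5,186.5) and top (297,198.5). I'll measure its offset from the centre line.

Run:
```python
from h import *
R=np.array([[np.cos(YAW),np.sin(YAW)],[-np.sin(YAW),np.cos(YAW)]])
for f,g in (("sc",(302.5,186.5)),("tp",(297,198.5))):
    c=dict(np.load(f"/tmp/{f}.npz")); W=pts(c); hsv=cv2.cvtColor(c["img"],cv2.COLOR_RGB2HSV)
    print(f,"nub",(plane(c,[g],.192)[:,:2]-AX)@R.T)
    L=(W[...,:2]-AX)@R.T
    m=(W[...,2]>.06)&(W[...,2]<.185)&(hsv[...,0]<22)&(hsv[...,1]>110)&(hsv[...,2]<220)&(np.hypot(L[...,0]+.062,L[...,1])<.034)
    P=L[m]; print(m.sum(),"mill x",P[:,0].min(),"y ext",P[:,1].min(),P[:,1].max())
    m=(abs(W[...,2]-.03)<.006)&(L[...,0]<-.112)&(L[...,0]>-.19)&(abs(L[...,1])<.05)&(hsv[...,1]>60); P=L[m]
    if m.any(): print("coaster",P.min(0),P.max(0))
```

```text
sc nub [[-0.06477073 -0.00537294]]
542 mill x -0.08678519552325258 y ext -0.02995562098264727 0.023440201403637357
coaster [-0.17524792 -0.03064096] [-0.11200677  0.02812413]
tp nub [[-0.05837014 -0.00041367]]
365 mill x -0.09048616423737962 y ext -0.029896051347396438 0.030521723794481176
```

The mill is within about 2 mm of the centre line once the scene camera's 3 mm bias is removed, and about 61 mm in front of the axis. I'll hand it in.

Run:
```python
from plant import *
print(telemetry.current_finger_force(),abs(telemetry.current_qd()).max(),telemetry.current_t()); print(workorder.finish_job())
```

```text
29.993892192123894 0.0011148350391222955 27.6417
the job is handed in; nothing more can be done
None
```

I handed the job in at 27.6 s; no verdict came back. By my measurements, the coaster is flush at the middle of the plinth's front and let go, the mill is at the front about 2 mm off the centre line, and the gripper is still holding the knob at 30 N.

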